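Sort the watchmaker's bench

ROBOT

A 7-joint arm with a two-finger parallel gripper is mounted at the origin on the work surface. World frame = base frame: x ahead of the robot, y to its left, z up, the work surface at z = 0. Lengths are in m, angles in rad, forces in N, time in s.
With the tool pointing down it reaches from about 0.4 to 0.85 m from the base axis. Payload 10.4 kg.
Tool frame: the origin (TCP) lies on the centre line of the jaws, within the pads' length; the fingertips stand 22 mm ahead of it and the grasp point (between the pads) lies 3 mm ahead of it; x points along the fingers, y is the direction in which the jaws open and shut, and the axes are right-handed (so a half turn about x gives the same grasp; the last joint's range is limited). The gripper opens to 87 mm and grips with 3 to 60 N. Pads are 19 mm wide; open, the fingers measure 117 mm over their backs; the gripper's body (75 mm by 190 mm) begins 51 mm behind the grasp point.
Start: joints at [1.103, 0.332, -0.065, 1.46, 0.022, 1.35, -0.088], TCP at [0.269, -0.564, 0.245] pointing down, gripper open.
Joint ranges: [-2.6, 2.6], [-0.5, 2.12], [-1.47, 1.34], [0.16, 2.42], [-1.27, 4.41], [0.06, 2.06], [-2.6, 2.6]. Speed limits (rad/s): [2.22, 2.22, 2.79, 2.79, 3.14, 3.14, 3.14].

INTERFACE

Orientations are given as a unit quaternion [x, y, z, w].
In Python, from bench import * gives the robot as it stands.
- The arm moves only by the tool arm_command, never from a script. Its argument "targets" is one flat list of numbers, 7 for each row, row after row: the turn, a rotation vector about the tool's x, y, z in units of 45 degrees (1.0 is 45 degrees), then the shift along the tool's x, y, z in units of 25 mm (1.0 is 25 mm), then the opening, from 0 (shut) to 1 (fully open). In form: [wx, wy, wz, tx, ty, tz, fingers, wx, wy, wz, tx, ty, tz, fingers, ...]. A call has 1 to 12 rows; each row shifts and turns the pose as measured when the row begins, along the tool's axes as they then stand; what a row does not reach is not made up. A row lasts 1/12 s, in which the tool goes at most 41.7 mm and 7.16 degrees, less where a joint would pass 70% of its speed; a pose out of reach is approached as far as the arm can. A call with a number of a shift or a turn outside -1 to 1 is refused whole. A call with a gripper value outside its range is refused whole. The fingers move at their own pace and stop on an object; "newtons" is the grip in N (left out, the last holds). Time passes only in rows, so rows that do not move let the fingers close. It gives the time, the measured TCP pose, the force and the opening at its end, in the units of the state.
- read_state(): the state, without advancing time (a new reading comes with each control period).
- camera(name): name is "side" or "top" or "wrist"; returns the picture (400x640x3 uint8, red, green, blue); there is no depth.
- calibration(name): a dict with "camera_matrix" (3x3 intrinsics, pixels), "R" (3x3) and "t" (3): a world point X has camera coordinates R X + t; the wrist camera has in their place "tool_from_camera" (4x4, takes a point from camera to tool coordinates, whose origin is the TCP and whose axes are the tool frame's). Camera axes: x right, y down, z forward; pixel columns grow to the right and rows downward; lengths in m; the calibration is good to about 2 mm. A picture is of the moment at which its call begins: read the wrist's pose just before it. calibration takes no time and is no camera call.
- close_job(): hands the job in, once; it reports no verdict.
The state is a dict: "time": time; "joint_positions": joint angles; "joint_vel": joint speeds; "joint_torque": joint torques, N m; "ee_pos": TCP position; "eef_rot": TCP orientation; "ft_force": force on the tool from outside, world axes, zero at the start; "torque": the same for the moment, N m; "width": finger opening in m.
Only numpy, scipy, OpenCV 4.12 (cv2) and the standard library are available. Lean on these libraries where they do the work, as an engineer would, in place of code of your own. Each camera call takes 0.05 s, during which the arm holds its last target.

TASK

Tidy the watchmaker's bench by kind: stand both black eye loupes in the square tray, lay both white press dies flat in the round dish, and lay the tweezers flat in the long tray. Everything must rest on the floor of its tray, the loupes still upright on their wide eye cups. Do not disturb the glass jar or the watch on its cushion.

Things in the scene. Friction and masses are not known exactly. Their poses are not given: they have to be found in the camera images.
- loupe_a: Eye loupe, black plastic, standing on its wide eye cup with the small round lens on top. 34 high; round: the cup is 38 across up to 4 above the bench, then tapers to a plain cylinder 28 across from 14 to 34 above the bench (grip there). About 30 g. Origin: centre of its underside; z is its axis, up. Sizes in mm.
- loupe_b: Eye loupe, black plastic, standing on its wide eye cup with the small round lens on top. 34 high; round: the cup is 38 across up to 4 above the bench, then tapers to a plain cylinder 28 across from 14 to 34 above the bench (grip there). About 30 g. Origin: centre of its underside; z is its axis, up. Identical to loupe_a. Sizes in mm.
- die_a: Press die, a plain white nylon disc lying flat with a small dark centre mark on top: 38 across, 16 high. About 30 g. Origin: centre of its underside; z up. Sizes in mm.
- die_b: Press die, a plain white nylon disc lying flat with a small dark centre mark on top: 38 across, 16 high. About 30 g. Origin: centre of its underside; z up. Identical to die_a. Sizes in mm.
- tweezers: Steel watchmaker's tweezers, rigid and closed, lying flat: 116 long, 8 high, 13 wide across the middle (flat parallel sides over the middle 32), narrower at both ends. About 30 g. Origin: on the underside at the middle of the length, about the centre of mass; x points along the length to the tips, y across, z up. Sizes in mm.
- square_tray: Square open beech tray, 140 x 140 outside, 130 x 130 inside, rim 12 above the bench, inner floor 5 above the bench. Fixed to the bench, so it cannot be pushed. Origin: centre of its underside, on the bench top. x and y along its sides. Sizes in mm.
- long_tray: Long narrow open beech tray, 180 (its x) x 84 (its y) outside, 170 x 74 inside, rim 12 above the bench, inner floor 5 above the bench. Fixed to the bench, so it cannot be pushed. Origin: centre of its underside, on the bench top. x along its length, which lies roughly across the bench (roughly along world y). Sizes in mm.
- round_dish: Round open beech dish, 140 across outside, 132 inside, rim 12 above the bench, inner floor 5 above the bench. Fixed to the bench, so it cannot be pushed. Origin: centre of its underside, on the bench top. Sizes in mm.
- jar: Bystander: small clear glass jar with a bare metal cap, standing loose, 36 across, 45 high. Origin: centre of its underside. Leave it alone. Sizes in mm.
- watch: Bystander: steel wristwatch head with a pale dial and two hands, lying on a black rubber cushion 46 across; 20 high over all, one loose piece. Origin: centre of its underside. Leave it alone. Sizes in mm.
There are look-alikes about, which are no part of the job. What is shaped like the loupe_b but yellow is not meant.

How it is judged:
By the outcome, as a careful person would: the job done as asked, in the order asked, and still so for the second after the job is handed in, with the robot touching nothing.
It also fails if it takes over 120 s, if anything falls off the work surface, if the arm or the gripper's body presses on something with over 40 N, if the wrist force passes 120 N, or if a joint passes its speed limit or range.

## Working session

There is one attempt and no reset: what is moved stays moved. The work goes in short steps, Python scripts to look and compute and a tool call to move; the robot and the scene stay as the last step left them, time stands still between calls to the robot, and variables do not carry over. Pictures are saved under pics/ and viewed, and the job is handed in when it is done.

Besides the shell and the picture viewer there is one more tool, called after "Emit:" as name(argument=value, ...) on one line, values as JSON. arm_command: Moves the arm, as the interface text tells. Shifts and turns lie within -1 to 1; 1 stands for 25 mm of shift or 45 degrees of turn. Its arguments: {"type":"object","properties":{"targets":{"type":"array","items":{"type":"number","minimum":-1,"maximum":1}},"newtons":{"type":"number"}},"required":["targets"]}

```bash
ls; mkdir -p pics; python3 - <<'E'
from bench import *
import cv2,json
s=read_state();print(s)
for n in ["top","side","wrist"]:
    im=camera(n);cv2.imwrite(f"pics/{n}0.png",im[:,:,::-1])
    print(n,calibration(n))
E
```

```text
pics
{'time': 0.0, 'joint_positions': array([ 1.10336889,  0.33289063, -0.06469873,  1.46096037,  0.02162367,
        1.3498807 , -0.0884951 ]), 'joint_vel': array([-1.18564893e-03, -2.03407230e-05,  8.01801325e-04,  9.64170605e-04,
       -1.29019836e-03, -2.20600512e-03, -5.56290767e-06]), 'joint_torque': array([-1.07524265e-03, -6.23260546e+01,  2.35865236e-02, -3.89897346e+01,
       -6.15540706e-02,  3.97439883e-02,  1.24447115e-04]), 'ee_pos': array([ 0.26877283, -0.56385985,  0.24373311]), 'eef_rot': array([-0.68954335, -0.15647676,  0.68983003, -0.15549769]), 'ft_force': array([0.32548582, 0.33261564, 1.20098638]), 'torque': array([-0.02304171,  0.03109317, -0.01417365]), 'width': 0.08683245629153227}
top {'camera_matrix': array([[376.90727113,   0.        , 324.7491712 ],
       [  0.        , 376.90727113, 195.38464946],
       [  0.        ,   0.        ,   1.        ]]), 'R': array([[-0.02444284, -0.99965007,  0.01011379],
       [-0.99576103,  0.02344792, -0.08893909],
       [ 0.08867082, -0.01224484, -0.99598572]]), 't': array([0.01649311, 0.54638994, 0.8196991 ])}
sid
[... 219 characters left out ...]
645065],
       [-0.2622099 , -0.74010478, -0.61926641],
       [ 0.22650624,  0.57659035, -0.78500859]]), 't': array([-0.48730364,  0.17376343,  0.79441883])}
wrist {'camera_matrix': array([[356.51172489,   0.        , 320.74021383],
       [  0.        , 356.51172489, 197.44997314],
       [  0.        ,   0.        ,   1.        ]]), 'tool_from_camera': array([[-3.36922377e-04, -2.39092467e-01,  9.70996745e-01,
        -1.40206085e-01],
       [ 9.99998873e-01, -1.50124741e-03, -2.26725273e-05,
        -1.66881612e-04],
       [ 1.46312718e-03,  9.70995643e-01,  2.39092704e-01,
        -6.46545219e-02],
       [ 0.00000000e+00,  0.00000000e+00,  0.00000000e+00,
         1.00000000e+00]])}
```

View pics/top0.png

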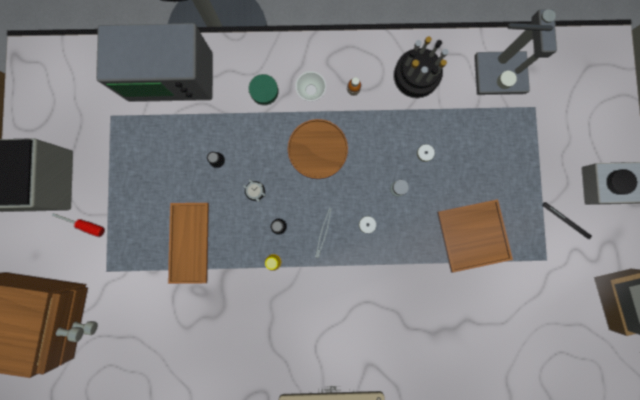

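View pics/side0.png

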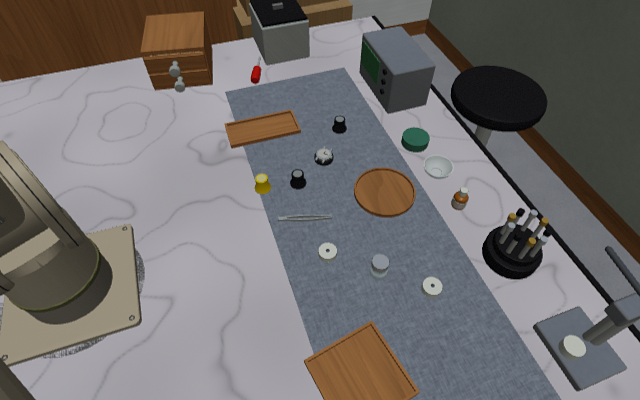

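View pics/wrist0.png

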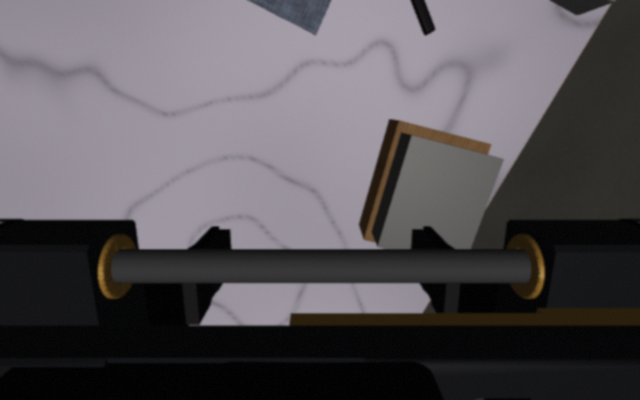

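```bash
python3 - <<'E'
import cv2
im=cv2.imread("pics/top0.png")
cv2.imwrite("pics/topL.png",cv2.resize(im[130:290,160:360],None,fx=4,fy=3.75 and 4,interpolation=cv2.INTER_CUBIC)[:600])
cv2.imwrite("pics/topR.png",cv2.resize(im[110:280,280:520],None,fx=3,fy=3,interpolation=cv2.INTER_CUBIC))
E
```

```text
(no output)
```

View pics/topL.png

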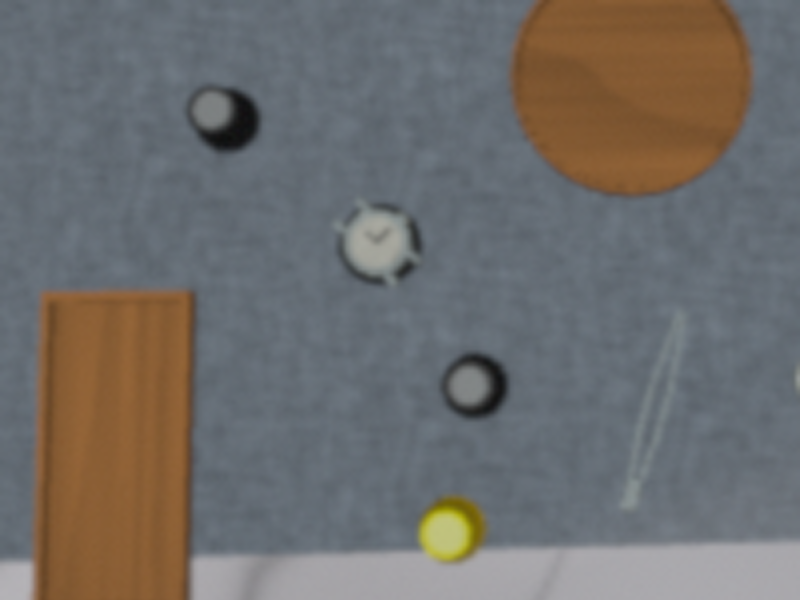

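View pics/topR.png

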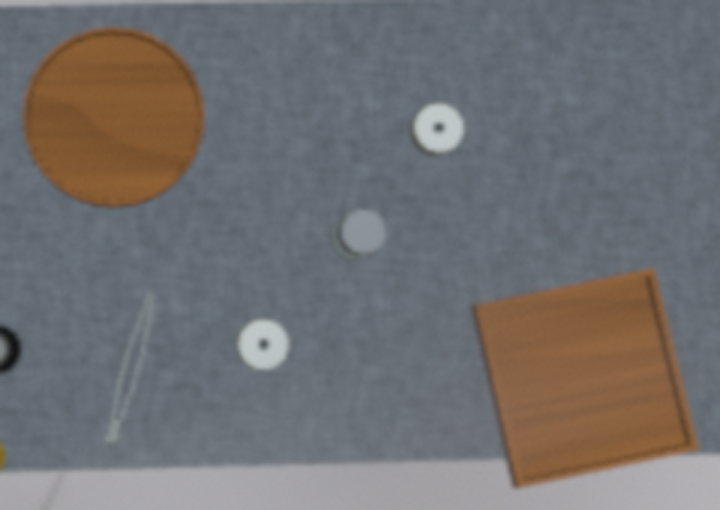

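```bash
cat > h.py <<'E'
from bench import *
import numpy as np, cv2
from scipy.spatial.transform import Rotation as Ro
def back(name,px,z,pose=None):
    c=calibration(name);K=c["camera_matrix"]
    if name=="wrist":
        p,q=pose;T=np.array(c["tool_from_camera"]);Rw=Ro.from_quat(q).as_matrix()
        R=Rw@T[:3,:3];o=p+Rw@T[:3,3]
    else:
        R=c["R"].T;o=-R@c["t"]
    d=R@np.linalg.inv(K)@np.array([px[0],px[1],1.])
    return o+d*(z-o[2])/d[2]
def proj(name,X):
    c=calibration(name);x=c["camera_matrix"]@(c["R"]@np.array(X)+c["t"]);return x[:2]/x[2]
E
python3 - <<'E'
from h import *
L=lambda x,y:((x-1.5)/4+160,(y-1.5)/4+130)
Rr=lambda x,y:((x-1)/3+280,(y-1)/3+110)
it=dict(lA=(L(213,111),.034),lB=(L(468,385),.034),yel=(L(450,530),.034),watch=(L(378,243),.02),jar=(Rr(363,232),.045),d1=(Rr(438,127),.016),d2=(Rr(263,344),.016),
tw1=(L(681,313),.006),tw2=(L(628,508),.006),dish=(Rr(114,117.5),.012),
s1=(Rr(474,305),.012),s2=(Rr(652,269),.012),s3=(Rr(696,446),.012),s4=(Rr(517,487),.012),
t1=(L(42,293),.012),t2=(L(192,292),.012),t3=((169,283),.012),t4=((208,282),.012))
for k,(p,z) in it.items():
    X=back("top",p,z);print(k,np.round(X*1000,1),"side px",np.round(proj("side",X),1), "r",round(float(np.hypot(*X[:2])),3))
print(Ro.from_quat(read_state()["eef_rot"]).as_matrix().round(3), read_state()["time"])
E
```

```text
lA [636.6 250.5  34. ] side px [338.8 119.4] r 0.684
lB [481.1 110.7  34. ] side px [296.7 173.6] r 0.494
yel [402.7 121.5  34. ] side px [261.6 179. ] r 0.421
watch [562.1 161.8  20. ] side px [322.8 154.1] r 0.585
jar [ 559.3 -163.3   45. ] side px [379.2 261.4] r 0.583
d1 [ 641.7 -230.3   16. ] side px [431.5 285.3] r 0.682
d2 [479.8 -90.8  16. ] side px [326.6 250.5] r 0.488
tw1 [519.4  -7.8   6. ] side px [330.7 216.5] r 0.519
tw2 [410.1  24.9   6. ] side px [277.8 218.7] r 0.411
dish [655.4  16.9  12. ] side px [383.3 190.2] r 0.656
s1 [ 505.3 -252.2   12. ] side px [370.4 320. ] r 0.565
s2 [ 529.4 -389.2   12. ] side px [417.7 391.5] r 0.657
s3 [ 395.7 -413.7   12. ] side px [347.3 439.8] r 0.572
s4 [ 368.8 -277.4   12. ] side px [302.9 359.9] r 0.462
t1 [539.  352.8  12. ] side px [290.5 109.6] r 0.644
t2 [537.5 268.4  12. ] side px [299.7 130.2] r 0.601
t3 [360.9 353.1  12. ] side px [224.  124.3] r 0.505
t4 [360.9 267.   12. ] side px [231.  146.8] r 0.449
[[-0.001  0.43  -0.903]
 [ 0.001 -0.903 -0.43 ]
 [-1.    -0.001  0.   ]] 0.15
```

```bash
python3 - <<'E'
import cv2
im=cv2.imread("pics/side0.png")
cv2.imwrite("pics/sideA.png",cv2.resize(im[100:300,220:460],None,fx=3,fy=3,interpolation=cv2.INTER_CUBIC))
E
```

```text
(no output)
```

View pics/sideA.png

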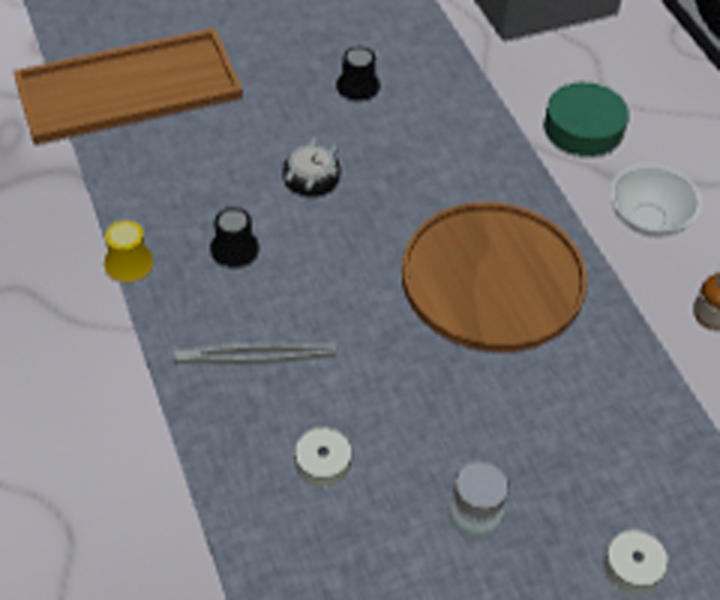

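Emit:
arm_command(targets=[0.14,0,0,0,0,0,1,0.14,0,0,0,0,0,1,0.14,0,0,0,0,0,1,0.14,0,0,0,0,0,1,0,0,0,0,0,-1,1,0,0,0,0,0,-1,1,0,0,0,0,0,-1,1,0,0,0,0,0,-1,1,0,0,0,0,0,-1,1,0,0,0,0,0,-1,1,0,0,0,0,-1,-1,1,0,0,0,0,-1,-1,1])

```text
time: 1.15
ee_pos: [0.4667, -0.5234, 0.238]
eef_rot: [-0.703, 0.011, 0.711, 0.014]
ft_force: [-0.0, -0.1, -0.6]
width: 0.087
```

```bash
cat >> h.py <<'E'
def rel(target,yaw=-90):
    """tool-frame delta in units; yaw: world angle of tool y, tool x down"""
    s=read_state();R=Ro.from_quat(s["eef_rot"]);p=s["ee_pos"]
    a=np.radians(yaw);y=np.array([np.cos(a),np.sin(a),0]);x=np.array([0,0,-1.]);z=np.cross(x,y)
    G=Ro.from_matrix(np.c_[x,y,z])
    w=(R.inv()*G).as_rotvec(degrees=True)/45
    d=R.inv().apply(np.array(target)-p)/.025
    print("t",round(s["time"],2),"p",np.round(p*1000,1),"turn",w.round(3),"shift",d.round(2),"w",round(s["width"],4),"F",np.round(s["ft_force"],1))
E
python3 -c "
from h import *
rel([.481,.111,.14])"
```

```text
t 1.15 p [ 466.7 -523.4  238. ] turn [-0.046  0.013  0.004] shift [  4.01 -25.37   0.3 ] w 0.087 F [-0.  -0.1 -0.6]
```

Emit:
arm_command(targets=[-0.046,0.013,0,0,-1,0,1,0,0,0,0,-1,0,1,0,0,0,0,-1,0,1,0,0,0,0,-1,0,1,0,0,0,0,-1,0,1,0,0,0,0,-1,0,1,0,0,0,0,-1,0,1,0,0,0,0,-1,0,1,0,0,0,0,-1,0,1,0,0,0,0,-1,0,1,0,0,0,0,-1,0,1,0,0,0,0,-1,0,1])

```text
time: 2.15
ee_pos: [0.4692, -0.2042, 0.2332]
eef_rot: [-0.705, -0.007, 0.709, 0.0]
ft_force: [0.1, 0.4, 0.4]
width: 0.0868
```

Emit:
arm_command(targets=[0,0,0,0,-1,0,1,0,0,0,0,-1,0,1,0,0,0,0,-1,0,1,0,0,0,0,-1,0,1,0,0,0,0,-1,0,1,0,0,0,0,-1,0,1,0,0,0,0,-1,0,1,0,0,0,0,-1,0,1,0,0,0,0,-0.5,0,1,0,0,0,0,0,0,1])

```text
time: 2.98
ee_pos: [0.4634, 0.0244, 0.2345]
eef_rot: [-0.705, -0.01, 0.709, -0.002]
ft_force: [0.5, -0.3, 0.2]
width: 0.0867
```

```bash
python3 -c "
from h import *
rel([.481,.111,.14])"
```

```text
t 2.98 p [463.4  24.4 234.5] turn [0.022 0.009 0.013] shift [ 3.81 -3.41 -0.79] w 0.0867 F [ 0.5 -0.3  0.2]
```

Emit:
arm_command(targets=[0.02,0.01,0.01,0.8,-0.85,-0.2,1,0,0,0,0.8,-0.85,-0.2,1,0,0,0,0.8,-0.85,-0.2,1,0,0,0,0.8,-0.85,-0.2,1,0,0,0,0.6,0,0,1,0,0,0,0,0,0,1])

```text
time: 3.48
ee_pos: [0.4856, 0.1076, 0.1368]
eef_rot: [0.709, -0.002, -0.705, -0.002]
ft_force: [0.1, -0.8, -0.3]
width: 0.087
```

```bash
python3 -c "
from h import *
rel([.481,.111,.14])
cv2.imwrite('pics/w1.png',camera('wrist')[:,:,::-1])"
```

```text
t 3.48 p [485.6 107.6 136.8] turn [-0.006 -0.006  0.   ] shift [-0.13 -0.13  0.18] w 0.087 F [ 0.1 -0.8 -0.3]
```

View pics/w1.png

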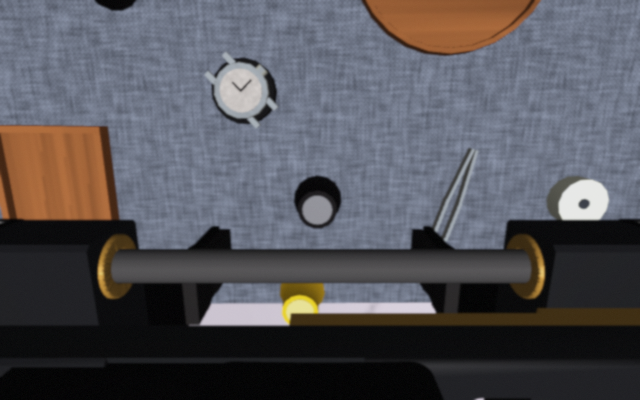

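```bash
python3 -c "
from h import *
s=read_state();P=(s['ee_pos'],s['eef_rot'])
for n,p,z in [('lB',(317,209.5),.034),('watch',(241,90),.02),('yel',(300,311),.034),('twtip',(473,150),.006),('d2',(584,204),.016)]: print(n,back('wrist',p,z,P).round(4))
rel([.481,.111,.038])"
```

```text
lB [0.4823 0.1106 0.034 ]
watch [0.5651 0.163  0.02  ]
yel [0.402  0.1243 0.034 ]
twtip [ 0.5209 -0.0083  0.006 ]
d2 [ 0.4805 -0.0924  0.016 ]
t 3.53 p [486.1 107.8 138.2] turn [-0.006 -0.008  0.001] shift [ 4.01 -0.12  0.23] w 0.0874 F [-0.2 -0.5 -1.1]
```

Emit:
arm_command(targets=[0,0,0,0.6,-0.12,0.15,1,0,0,0,0.6,0,0,1,0,0,0,0.6,0,0,1,0,0,0,0.6,0,0,1,0,0,0,0.6,0,0,1,0,0,0,0.5,0,0,1,0,0,0,0.2,0,0,1,0,0,0,0,0,0,1])

```text
time: 4.2
ee_pos: [0.4899, 0.1016, 0.0506]
eef_rot: [0.713, -0.007, -0.701, -0.005]
ft_force: [-0.2, -0.0, 0.3]
width: 0.0874
```

```bash
python3 -c "
from h import *
rel([.482,.111,.038])"
```

```text
t 4.2 p [489.9 101.6  50.6] turn [-0.021 -0.022 -0.003] shift [ 0.5  -0.37  0.33] w 0.0874 F [-0.2 -0.   0.3]
```

Emit:
arm_command(targets=[-0.02,-0.02,0,0,-0.37,0.33,1,0,0,0,0,0,0,1])

```text
time: 4.37
ee_pos: [0.482, 0.1109, 0.0518]
eef_rot: [0.708, -0.001, -0.707, 0.001]
ft_force: [0.6, 1.0, 0.0]
width: 0.0871
```

```bash
python3 -c "
from h import *
rel([.482,.111,.038])"
```

```text
t 4.37 p [482.  110.9  51.8] turn [-0.002 -0.002 -0.003] shift [ 0.55 -0.    0.  ] w 0.0871 F [0.6 1.  0. ]
```

Centred; lower the last 14 mm and close.

Emit:
arm_command(targets=[0,0,0,0.3,0,0,1,0,0,0,0.25,0,0,1,0,0,0,0,0,0,0,0,0,0,0,0,0,0,0,0,0,0,0,0,0,0,0,0,0,0,0,0,0,0,0,0,0,0,0,0,0,0,0,0,0,0], newtons=15)

```text
time: 5.03
ee_pos: [0.4832, 0.1118, 0.0388]
eef_rot: [0.709, -0.001, -0.705, 0.001]
ft_force: [0.3, -0.3, 0.2]
width: 0.0551
```

```bash
python3 -c "
from h import *
rel([.482,.111,.038])"
```

```text
t 5.03 p [483.2 111.8  38.8] turn [ 0.    -0.006 -0.003] shift [0.03 0.03 0.05] w 0.0551 F [ 0.3 -0.3  0.2]
```

Fingers are slow (~64 mm/s); keep closing.

Emit:
arm_command(targets=[0,0,0,0,0,0,0,0,0,0,0,0,0,0,0,0,0,0,0,0,0,0,0,0,0,0,0,0,0,0,0,0,0,0,0,0,0,0,0,0,0,0,0,0,0,0,0,0,0])

```text
time: 5.62
ee_pos: [0.4834, 0.1117, 0.0391]
eef_rot: [0.709, -0.001, -0.705, 0.001]
ft_force: [0.3, 1.1, -0.5]
width: 0.0271
```

```bash
python3 -c "
from h import *
rel([.482,.111,.15])"
```

```text
t 5.62 p [483.4 111.7  39.1] turn [-0.    -0.007 -0.003] shift [-4.44  0.04  0.03] w 0.0271 F [ 0.3  1.1 -0.5]
```

Emit:
arm_command(targets=[0,0,0,-0.6,0,0,0,0,0,0,-1,0,0,0,0,0,0,-1,0,0,0,0,0,0,-1,0,0,0,0,0,0,-0.8,0.5,0,0,0,0,0,0,1,0,0,0,0,0,0,1,0,0,0,0,0,0,1,0,0,0,0,0,0,1,0,0,0,0,0,0,1,0,0,0,0,0,0,1,0,0,0,0,0,0,1,0,0])

```text
time: 6.62
ee_pos: [0.4828, -0.0763, 0.1556]
eef_rot: [0.709, 0.004, -0.705, 0.005]
ft_force: [0.7, 1.3, -1.2]
width: 0.0276
```

```bash
python3 -c "
from h import *
rel([.480,-.328,.14])"
```

```text
t 6.62 p [482.8 -76.3 155.6] turn [ 0.017 -0.008 -0.001] shift [ 0.63 10.07  0.25] w 0.0276 F [ 0.7  1.3 -1.2]
```

Emit:
arm_command(targets=[0.01,0,0,0,1,0,0,0,0,0,0,1,0,0,0,0,0,0,1,0,0,0,0,0,0,1,0,0,0,0,0,0,1,0,0,0,0,0,0,1,0,0,0,0,0,0,1,0,0,0,0,0,0,1,0,0,0,0,0,0,1,0,0,0,0,0,0,0.5,0,0,0,0,0,0,0,0,0])

```text
time: 7.53
ee_pos: [0.4805, -0.331, 0.1554]
eef_rot: [0.709, -0.001, -0.705, 0.001]
ft_force: [-1.0, 0.4, -0.2]
width: 0.0277
```

```bash
python3 -c "
from h import *
rel([.480,-.328,.08])"
```

```text
t 7.53 p [ 480.5 -331.   155.4] turn [-0.001 -0.006 -0.004] shift [ 3.01 -0.13  0.03] w 0.0277 F [-1.   0.4 -0.2]
```

Emit:
arm_command(targets=[0,0,0,0.7,-0.13,0,0,0,0,0,0.7,0,0,0,0,0,0,0.7,0,0,0,0,0,0,0.7,0,0,0,0,0,0,0.5,0,0,0,0,0,0,0.2,0,0,0,0,0,0,0,0,0,0])

```text
time: 8.12
ee_pos: [0.4837, -0.3193, 0.0653]
eef_rot: [0.71, 0.002, -0.704, 0.001]
ft_force: [-0.2, -0.4, 0.7]
width: 0.0275
```

```bash
python3 -c "
from h import *
rel([.480,-.328,.045])"
```

```text
t 8.12 p [ 483.7 -319.3   65.3] turn [ 0.006 -0.009  0.   ] shift [0.81 0.35 0.15] w 0.0275 F [-0.2 -0.4  0.7]
```

Emit:
arm_command(targets=[0.006,-0.009,0,0,0.35,0.15,0,0,0,0,0.4,0,0,0,0,0,0,0.3,0,0,0,0,0,0,0,0,0,0])

```text
time: 8.45
ee_pos: [0.4813, -0.328, 0.0488]
eef_rot: [0.708, -0.0, -0.706, 0.001]
ft_force: [0.1, 1.0, -0.2]
width: 0.0276
```

```bash
python3 -c "
from h import *
rel([.480,-.328,.0443])"
```

```text
t 8.45 p [ 481.3 -328.    48.8] turn [ 0.001 -0.003 -0.001] shift [ 0.18 -0.    0.05] w 0.0276 F [ 0.1  1.  -0.2]
```

Emit:
arm_command(targets=[0,0,0,0.16,0,0,0,0,0,0,0,0,0,0,0,0,0,0,0,0,0.6,0,0,0,0,0,0,0.6,0,0,0,0,0,0,0.6,0,0,0,0,0,0,0.6])

```text
time: 8.95
ee_pos: [0.4819, -0.3283, 0.0451]
eef_rot: [0.708, -0.0, -0.706, 0.001]
ft_force: [0.3, 0.4, -0.7]
width: 0.0463
```

```bash
python3 -c "
from h import *
rel([.480,-.328,.14])"
```

```text
t 8.95 p [ 481.9 -328.3   45.1] turn [ 0.001 -0.005 -0.002] shift [-3.79 -0.01  0.06] w 0.0463 F [ 0.3  0.4 -0.7]
```

Emit:
arm_command(targets=[0,0,0,-0.5,0,0,0.7,0,0,0,-0.8,0,0,1,0,0,0,-1,0,0,1,0,0,0,-1,0,0,1,0,0,0,-0.5,-1,-0.2,1,0,0,0,0,-1,-0.3,1,0,0,0,0,-1,-0.3,1,0,0,0,0,-1,-0.3,1,0,0,0,0,-1,-0.3,1,0,0,0,0,-1,-0.3,1,0,0,0,0,-1,-0.3,1,0,0,0,0,-1,-0.3,1])

```text
time: 9.95
ee_pos: [0.5411, -0.1283, 0.1586]
eef_rot: [0.712, -0.008, -0.702, -0.001]
ft_force: [0.9, -0.3, -0.4]
width: 0.087
```

Emit:
arm_command(targets=[0,0,0,0,-1,-0.3,1,0,0,0,0,-1,-0.3,1,0,0,0,0,-1,-0.3,1,0,0,0,0,-1,-0.3,1,0,0,0,0,-1,-0.3,1,0,0,0,0,-1,-0.3,1,0,0,0,0,-1,-0.3,1,0,0,0,0,-1,-0.3,1,0,0,0,0,-1,-0.3,1,0,0,0,0,-1,-0.3,1,0,0,0,0,-1,-0.3,1,0,0,0,0,-1,-0.3,1])

```text
time: 10.95
ee_pos: [0.6395, 0.1856, 0.1739]
eef_rot: [0.717, -0.009, -0.697, -0.001]
ft_force: [0.6, 0.2, 0.1]
width: 0.0873
```

```bash
python3 -c "
from h import *
rel([.637,.2505,.14])"
```

```text
t 10.95 p [639.5 185.6 173.9] turn [-0.018 -0.035 -0.016] shift [ 1.32 -2.61  0.18] w 0.0873 F [0.6 0.2 0.1]
```

Emit:
arm_command(targets=[-0.018,-0.035,-0.016,0.4,-0.8,0.2,1,0,0,0,0.5,-0.9,0,1,0,0,0,0.4,-0.6,0,1,0,0,0,0,0,0,1])

```text
time: 11.28
ee_pos: [0.6353, 0.253, 0.145]
eef_rot: [0.708, 0.004, -0.706, 0.0]
ft_force: [-1.5, 0.6, -0.3]
width: 0.0868
```

```bash
python3 -c "
from h import *
rel([.637,.2505,.08])
cv2.imwrite('pics/w2.png',camera('wrist')[:,:,::-1])"
```

```text
t 11.28 p [635.3 253.  145. ] turn [ 0.008 -0.004  0.006] shift [ 2.6   0.11 -0.06] w 0.0868 F [-1.5  0.6 -0.3]
```

View pics/w2.png

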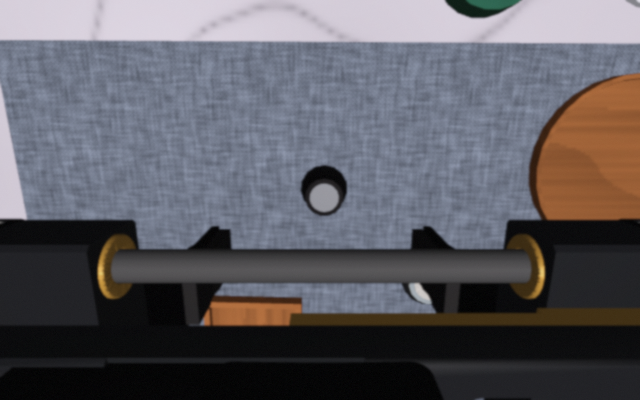

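```bash
python3 -c "
from h import *
s=read_state();P=(s['ee_pos'],s['eef_rot'])
print(back('wrist',(324,197),.034,P).round(4))
rel([.638,.2505,.038])"
```

```text
[0.6392 0.2499 0.034 ]
t 11.33 p [635.8 251.7 146. ] turn [ 0.007 -0.006  0.006] shift [ 4.32  0.07 -0.07] w 0.087 F [-0.2  0.8  0.2]
```

Emit:
arm_command(targets=[0.007,-0.006,0,0.6,0.05,-0.08,1,0,0,0,0.7,0,0,1,0,0,0,0.7,0,0,1,0,0,0,0.7,0,0,1,0,0,0,0.5,0,0,1,0,0,0,0.2,0,0,1,0,0,0,0,0,0,1])

```text
time: 11.92
ee_pos: [0.6432, 0.2401, 0.0608]
eef_rot: [0.709, -0.004, -0.705, -0.004]
ft_force: [-0.3, 1.0, -0.1]
width: 0.0867
```

```bash
python3 -c "
from h import *
rel([.6385,.2503,.038])"
```

```text
t 11.92 p [643.2 240.1  60.8] turn [-0.014 -0.009 -0.   ] shift [ 0.91 -0.41  0.2 ] w 0.0867 F [-0.3  1.  -0.1]
```

Emit:
arm_command(targets=[-0.014,-0.009,0,0,-0.41,0.2,1,0,0,0,0.45,0,0,1,0,0,0,0.25,0,0,1,0,0,0,0,0,0,1])

```text
time: 12.25
ee_pos: [0.6395, 0.251, 0.0446]
eef_rot: [0.708, 0.0, -0.706, -0.0]
ft_force: [0.1, 0.3, 1.5]
width: 0.0869
```

```bash
python3 -c "
from h import *
rel([.6385,.2503,.038])"
```

```text
t 12.25 p [639.5 251.   44.6] turn [-0.001 -0.003  0.001] shift [0.26 0.03 0.04] w 0.0869 F [0.1 0.3 1.5]
```

Emit:
arm_command(targets=[0,0,0,0.26,0,0,0,0,0,0,0,0,0,0,0,0,0,0,0,0,0,0,0,0,0,0,0,0,0,0,0,0,0,0,0,0,0,0,0,0,0,0,0,0,0,0,0,0,0,0,0,0,0,0,0,0,0,0,0,0,0,0,0,0,0,0,0,0,0,0,0,0,0,0,0,0,0,0,0,0,0,0,0,0])

```text
time: 13.25
ee_pos: [0.6403, 0.2513, 0.0389]
eef_rot: [0.709, 0.0, -0.705, -0.001]
ft_force: [0.1, -0.6, 0.1]
width: 0.0277
```

Emit:
arm_command(targets=[0,0,0,0,0,0,0,0,0,0,0,0,0,0])

```text
time: 13.42
ee_pos: [0.6403, 0.2513, 0.0389]
eef_rot: [0.709, 0.0, -0.705, -0.001]
ft_force: [0.3, 0.4, -0.3]
width: 0.0275
```

```bash
python3 -c "
from h import *
rel([.420,-.339,.14])"
```

```text
t 13.42 p [640.3 251.3  38.9] turn [-0.001 -0.006  0.002] shift [-4.12 23.61  8.78] w 0.0275 F [ 0.3  0.4 -0.3]
```

Emit:
arm_command(targets=[0,0,0,-0.6,0,0,0,0,0,0,-1,0,0,0,0,0,0,-1,0,0,0,0,0,0,-1,0,0,0,0,0,0,-0.7,0.7,0,0,0,0,0,0,1,0.35,0,0,0,0,0,1,0.35,0,0,0,0,0,1,0.35,0,0,0,0,0,1,0.35,0,0,0,0,0,1,0.35,0,0,0,0,0,1,0.35,0,0,0,0,0,1,0.35,0])

```text
time: 14.42
ee_pos: [0.5767, 0.0606, 0.1636]
eef_rot: [0.711, 0.007, -0.703, 0.002]
ft_force: [0.5, -0.1, -0.9]
width: 0.0275
```

Emit:
arm_command(targets=[0,0,0,0,1,0.35,0,0,0,0,0,1,0.35,0,0,0,0,0,1,0.35,0,0,0,0,0,1,0.35,0,0,0,0,0,1,0.35,0,0,0,0,0,1,0.35,0,0,0,0,0,1,0.35,0,0,0,0,0,1,0.35,0,0,0,0,0,1,0.35,0,0,0,0,0,1,0.35,0,0,0,0,0,1,0.35,0,0,0,0,0,1,0.35,0])

```text
time: 15.42
ee_pos: [0.4711, -0.2533, 0.1764]
eef_rot: [0.717, 0.007, -0.697, 0.005]
ft_force: [0.0, -0.4, -0.6]
width: 0.0273
```

```bash
python3 -c "
from h import *
rel([.420,-.339,.14])"
```

```text
t 15.42 p [ 471.1 -253.3  176.4] turn [ 0.021 -0.036  0.004] shift [1.39 3.4  2.14] w 0.0273 F [ 0.  -0.4 -0.6]
```

Emit:
arm_command(targets=[0.02,-0.036,0,0,0.7,0.6,0,0,0,0,0,0.9,0.6,0,0,0,0,0,0.9,0.6,0,0,0,0,0.4,0.4,0.2,0,0,0,0,0.6,0,0,0,0,0,0,0,0,0,0])

```text
time: 15.92
ee_pos: [0.4174, -0.3355, 0.1571]
eef_rot: [0.709, -0.003, -0.705, -0.002]
ft_force: [-0.5, 0.4, -0.6]
width: 0.0273
```

```bash
python3 -c "
from h import *
rel([.420,-.339,.08])"
```

```text
t 15.92 p [ 417.4 -335.5  157.1] turn [-0.009 -0.008 -0.003] shift [ 3.08  0.13 -0.09] w 0.0273 F [-0.5  0.4 -0.6]
```

Emit:
arm_command(targets=[-0.009,-0.008,0,0.6,0.13,-0.09,0,0,0,0,0.7,0,0,0,0,0,0,0.7,0.1,0,0,0,0,0,0.7,0.1,0,0,0,0,0,0.6,0.1,0,0,0,0,0,0.2,0,0,0,0,0,0,0,0,0,0])

```text
time: 16.5
ee_pos: [0.4265, -0.3418, 0.0718]
eef_rot: [0.709, 0.002, -0.705, 0.004]
ft_force: [-0.7, 0.1, 0.1]
width: 0.0272
```

```bash
python3 -c "
from h import *
rel([.420,-.339,.0442])"
```

```text
t 16.5 p [ 426.5 -341.8   71.8] turn [ 0.011 -0.008 -0.003] shift [ 1.1  -0.12  0.26] w 0.0272 F [-0.7  0.1  0.1]
```

Emit:
arm_command(targets=[0.011,-0.008,0,0.2,-0.12,0.26,0,0,0,0,0.5,0,0,0,0,0,0,0.3,0,0,0,0,0,0,0,0,0,0])

```text
time: 16.83
ee_pos: [0.4217, -0.3377, 0.0479]
eef_rot: [0.708, -0.001, -0.706, 0.002]
ft_force: [-0.0, 0.2, 0.0]
width: 0.0271
```

```bash
python3 -c "
from h import *
rel([.420,-.339,.0442])"
```

```text
t 16.83 p [ 421.7 -337.7   47.9] turn [ 0.001 -0.004 -0.005] shift [0.15 0.05 0.07] w 0.0271 F [-0.   0.2  0. ]
```

Emit:
arm_command(targets=[0,0,0,0.13,0,0,0,0,0,0,0,0,0,0,0,0,0,0,0,0,0.6,0,0,0,0,0,0,0.6,0,0,0,0,0,0,0.6,0,0,0,0,0,0,0.6,0,0,0,-0.5,0,0,0.6,0,0,0,-0.7,0,0,0.6,0,0,0,-1,0,0,1,0,0,0,-1,0,0,1,0,0,0,-1,0,0,1,0,0,0,0,0,0,1])

```text
time: 17.83
ee_pos: [0.4212, -0.3372, 0.1543]
eef_rot: [0.708, -0.001, -0.706, 0.002]
ft_force: [0.5, -0.1, 0.4]
width: 0.071
```

```bash
python3 -c "
from h import *
rel([.480,-.091,.12])
cv2.imwrite('pics/w3.png',camera('wrist')[:,:,::-1])
cv2.imwrite('pics/t3.png',camera('top')[:,:,::-1])"
```

```text
t 17.83 p [ 421.2 -337.2  154.3] turn [ 0.001 -0.003 -0.005] shift [ 1.34 -9.85 -2.36] w 0.071 F [ 0.5 -0.1  0.4]
```

View pics/w3.png

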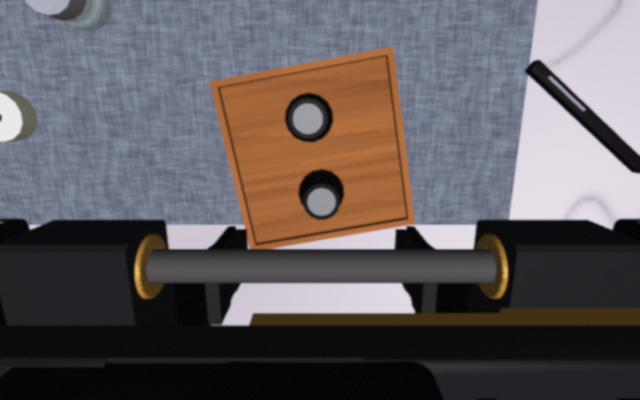

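View pics/t3.png

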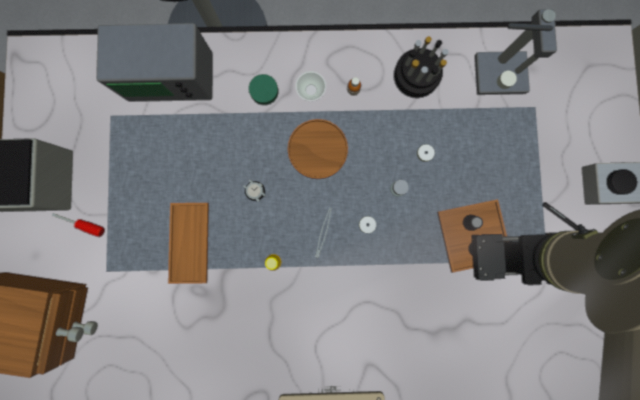

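Emit:
arm_command(targets=[0,0,0,0,-0.7,-0.2,1,0,0,0,0,-1,-0.25,1,0,0,0,0,-1,-0.25,1,0,0,0,0,-1,-0.25,1,0,0,0,0,-1,-0.25,1,0,0,0,0,-1,-0.25,1,0,0,0,0,-1,-0.25,1,0,0,0,0,-1,-0.25,1,0,0,0,0,-1,-0.25,1,0,0,0,0,-0.7,-0.2,1,0,0,0,0,0,0,1])

```text
time: 18.85
ee_pos: [0.4746, -0.0906, 0.1371]
eef_rot: [-0.701, -0.0, 0.713, 0.003]
ft_force: [0.4, -0.1, 0.2]
width: 0.0872
```

```bash
python3 -c "
from h import *
rel([.480,-.0915,.06])"
```

```text
t 18.85 p [474.6 -90.6 137.1] turn [-0.006  0.023  0.007] shift [ 3.08  0.05 -0.27] w 0.0872 F [ 0.4 -0.1  0.2]
```

Emit:
arm_command(targets=[-0.006,0.023,0.007,0.6,0.05,-0.27,1,0,0,0,0.7,0,0,1,0,0,0,0.7,0,0,1,0,0,0,0.7,0,0,1,0,0,0,0.5,0,0,1,0,0,0,0,0,0,1])

```text
time: 19.35
ee_pos: [0.4781, -0.0917, 0.0488]
eef_rot: [-0.705, -0.001, 0.709, -0.001]
ft_force: [-1.2, 0.4, -0.3]
width: 0.087
```

```bash
python3 -c "
from h import *
rel([.480,-.0915,.028])"
```

```text
t 19.35 p [478.1 -91.7  48.8] turn [0.004 0.007 0.001] shift [ 0.83 -0.01 -0.08] w 0.087 F [-1.2  0.4 -0.3]
```

Emit:
arm_command(targets=[0,0.007,0,0.5,0,-0.07,1,0,0,0,0.27,0,0,1,0,0,0,0,0,0,0,0,0,0,0,0,0,0,0,0,0,0,0,0,0,0,0,0,0,0,0,0,0,0,0,0,0,0,0,0,0,0,0,0,0,0,0,0,0,0,0,0,0,0,0,0,0,0,0,0,0,0,0,0,0,0,0,0,0,0,0,0,0,0])

```text
time: 20.35
ee_pos: [0.4796, -0.0937, 0.0309]
eef_rot: [0.707, 0.001, -0.707, 0.0]
ft_force: [0.3, -0.2, -0.0]
width: 0.0368
```

Emit:
arm_command(targets=[0,0,0,0,0,0,0,0,0,0,0,0,0,0])

```text
time: 20.52
ee_pos: [0.4796, -0.0936, 0.0309]
eef_rot: [0.707, 0.001, -0.707, 0.0]
ft_force: [-0.7, -0.2, 0.0]
width: 0.0369
```

```bash
python3 -c "
from h import *
rel([.685,.017,.14])"
```

```text
t 20.52 p [479.6 -93.6  30.9] turn [ 0.002 -0.     0.   ] shift [-4.36 -4.41 -8.22] w 0.0369 F [-0.7 -0.2  0. ]
```

Emit:
arm_command(targets=[0,0,0,-0.6,0,0,0,0,0,0,-1,0,0,0,0,0,0,-1,0,0,0,0,0,0,-0.8,-0.4,-0.6,0,0,0,0,0,-0.5,-1,0,0,0,0,0,-0.5,-1,0,0,0,0,0,-0.5,-1,0,0,0,0,0,-0.5,-1,0,0,0,0,0,-0.5,-1,0,0,0,0,0,-0.5,-1,0,0,0,0,0,-0.5,-1,0,0,0,0,0,0,0,0])

```text
time: 21.52
ee_pos: [0.6752, 0.006, 0.1175]
eef_rot: [-0.706, 0.002, 0.708, 0.002]
ft_force: [-0.6, 1.2, -0.8]
width: 0.0374
```

```bash
python3 -c "
from h import *
rel([.685,.017,.08])"
```

```text
t 21.52 p [675.2   6.  117.5] turn [-0.006  0.004 -0.   ] shift [ 1.5  -0.44 -0.4 ] w 0.0374 F [-0.6  1.2 -0.8]
```

Emit:
arm_command(targets=[0,0,0,0.5,-0.44,-0.4,0,0,0,0,0.7,0,0,0,0,0,0,0.7,0,0,0,0,0,0,0.6,0,0,0,0,0,0,0,0,0,0])

```text
time: 21.93
ee_pos: [0.6867, 0.0194, 0.0514]
eef_rot: [-0.706, 0.001, 0.708, 0.001]
ft_force: [0.2, 1.0, -0.6]
width: 0.0371
```

```bash
python3 -c "
from h import *
rel([.685,.017,.036])"
```

```text
t 21.93 p [686.7  19.4  51.4] turn [-0.004  0.005  0.001] shift [0.62 0.1  0.07] w 0.0371 F [ 0.2  1.  -0.6]
```

Emit:
arm_command(targets=[0,0,0,0.4,0.1,0.07,0,0,0,0,0.2,0,0,0,0,0,0,0,0,0,0])

```text
time: 22.18
ee_pos: [0.6847, 0.0164, 0.036]
eef_rot: [-0.706, 0.001, 0.708, 0.001]
ft_force: [0.5, 0.5, -0.4]
width: 0.0374
```

```bash
python3 -c "
from h import *
rel([.685,.017,.036])"
```

```text
t 22.18 p [684.7  16.4  36. ] turn [-0.004  0.004  0.001] shift [-0.   -0.02 -0.01] w 0.0374 F [ 0.5  0.5 -0.4]
```

Emit:
arm_command(targets=[0,0,0,0,0,0,0.58,0,0,0,0,0,0,0.58,0,0,0,0,0,0,0.58,0,0,0,0,0,0,0.58,0,0,0,-0.5,0,0,0.58,0,0,0,-1,0,0,0.6,0,0,0,-1,0,0,1,0,0,0,-1,0,0,1,0,0,0,-0.5,0.8,0.2,1,0,0,0,0,1,0.2,1,0,0,0,0,1,0.2,1,0,0,0,0,1,0.2,1])

```text
time: 23.18
ee_pos: [0.6673, -0.072, 0.1534]
eef_rot: [0.71, 0.005, -0.704, 0.001]
ft_force: [-0.5, -0.5, 0.0]
width: 0.0827
```

Emit:
arm_command(targets=[0,0,0,0,1,0.2,1,0,0,0,0,1,0.2,1,0,0,0,0,1,0.2,1,0,0,0,0,1,0.2,1,0,0,0,0,1,0.2,1,0,0,0,0,0.6,0,1,0,0,0,0,0,0,1])

```text
time: 23.77
ee_pos: [0.6421, -0.2257, 0.1645]
eef_rot: [0.713, 0.001, -0.701, 0.001]
ft_force: [-0.4, -0.7, 0.2]
width: 0.0869
```

```bash
python3 -c "
from h import *
rel([.642,-.230,.06])
cv2.imwrite('pics/w4.png',camera('wrist')[:,:,::-1])"
```

```text
t 23.77 p [ 642.1 -225.7  164.5] turn [ 0.005 -0.023 -0.001] shift [4.18 0.17 0.08] w 0.0869 F [-0.4 -0.7  0.2]
```

View pics/w4.png

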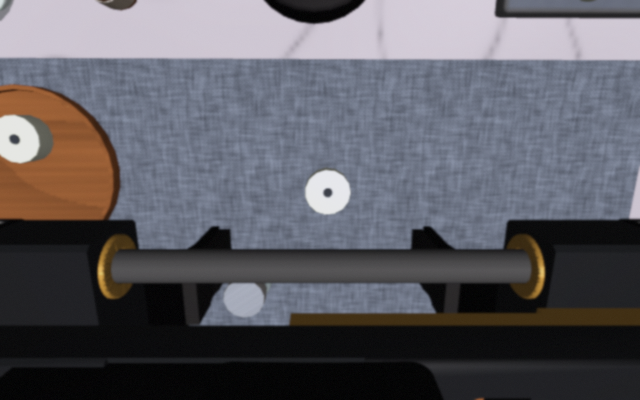

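```bash
python3 -c "
from h import *
s=read_state();P=(s['ee_pos'],s['eef_rot'])
for p,z in [((328,192),.016),((245,297),.045),((14,139),.021)]:print(back('wrist',p,z,P).round(4))"
```

```text
[ 0.6433 -0.23    0.016 ]
[ 0.5632 -0.1635  0.045 ]
[0.6865 0.0186 0.021 ]
```

Emit:
arm_command(targets=[0.005,-0.023,0,0.6,0.17,0.05,1,0,0,0,0.8,0,0,1,0,0,0,0.8,0,0,1,0,0,0,0.8,0,0,1,0,0,0,0.8,0,0,1,0,0,0,0.5,0,0,1,0,0,0,0,0,0,1])

```text
time: 24.4
ee_pos: [0.645, -0.2163, 0.0541]
eef_rot: [0.708, 0.006, -0.707, 0.002]
ft_force: [-0.8, 0.5, 0.0]
width: 0.087
```

```bash
python3 -c "
from h import *
rel([.642,-.230,.030])"
```

```text
t 24.4 p [ 645.  -216.3   54.1] turn [ 0.014 -0.002  0.006] shift [0.96 0.55 0.13] w 0.087 F [-0.8  0.5  0. ]
```

Emit:
arm_command(targets=[0.014,0,0.006,0,0.55,0.1,1,0,0,0,0,0,0,1,0,0,0,0.5,0,0,1,0,0,0,0.3,0,0,1,0,0,0,0,0,0,1])

```text
time: 24.82
ee_pos: [0.6446, -0.23, 0.0354]
eef_rot: [0.709, -0.0, -0.705, 0.001]
ft_force: [0.0, 0.2, 0.0]
width: 0.0869
```

```bash
python3 -c "
from h import *
rel([.6425,-.230,.030])"
```

```text
t 24.82 p [ 644.6 -230.    35.4] turn [ 0.001 -0.006 -0.002] shift [0.22 0.   0.09] w 0.0869 F [0.  0.2 0. ]
```

Emit:
arm_command(targets=[0,-0.006,0,0.22,0,0.07,1,0,0,0,0,0,0,0,0,0,0,0,0,0,0,0,0,0,0,0,0,0,0,0,0,0,0,0,0,0,0,0,0,0,0,0,0,0,0,0,0,0,0,0,0,0,0,0,0,0,0,0,0,0,0,0,0,0,0,0,0,0,0,0,0,0,0,0,0,0,0,0,0,0,0,0,0,0])

```text
time: 25.82
ee_pos: [0.6436, -0.2299, 0.0309]
eef_rot: [0.708, -0.0, -0.707, 0.001]
ft_force: [0.3, 0.0, -0.6]
width: 0.0372
```

```bash
python3 -c "
from h import *
rel([.627,.017,.14])"
```

```text
t 25.82 p [ 643.6 -229.9   30.9] turn [ 0.001 -0.002 -0.002] shift [-4.38 -9.87  0.65] w 0.0372 F [ 0.3  0.  -0.6]
```

Emit:
arm_command(targets=[0,0,0,-0.6,0,0,0,0,0,0,-1,0,0,0,0,0,0,-1,0,0,0,0,0,0,-0.8,-0.5,0,0,0,0,0,0,-1,0.1,0,0,0,0,0,-1,0.1,0,0,0,0,0,-1,0.1,0,0,0,0,0,-1,0.1,0,0,0,0,0,-1,0.1,0,0,0,0,0,-1,0.1,0,0,0,0,0,-1,0.1,0,0,0,0,0,-1,0,0])

```text
time: 26.82
ee_pos: [0.6267, -0.0177, 0.1331]
eef_rot: [0.711, -0.007, -0.703, -0.001]
ft_force: [1.5, 0.0, -0.2]
width: 0.0374
```

Emit:
arm_command(targets=[0,0,0,0,-0.9,0,0,0,0,0,0,-0.4,0,0,0,0,0,0,0,0,0])

```text
time: 27.07
ee_pos: [0.627, 0.0236, 0.137]
eef_rot: [0.712, -0.003, -0.702, 0.001]
ft_force: [0.0, 0.4, 0.4]
width: 0.0369
```

```bash
python3 -c "
from h import *
rel([.627,.017,.06])"
```

```text
t 27.07 p [627.   23.6 137. ] turn [-0.004 -0.017 -0.006] shift [3.08 0.25 0.04] w 0.0369 F [0.  0.4 0.4]
```

Emit:
arm_command(targets=[-0.004,-0.017,-0.006,0.5,0.2,0,0,0,0,0,0.7,0,0,0,0,0,0,0.8,0,0,0,0,0,0,0.8,0,0,0,0,0,0,0.5,0,0,0,0,0,0,0,0,0,0])

```text
time: 27.57
ee_pos: [0.6288, 0.0055, 0.0506]
eef_rot: [-0.707, 0.005, 0.707, 0.001]
ft_force: [-0.8, -0.5, -2.0]
width: 0.0372
```

```bash
python3 -c "
from h import *
rel([.627,.017,.036])"
```

```text
t 27.57 p [628.8   5.5  50.6] turn [-0.011  0.    -0.006] shift [ 0.58 -0.46  0.07] w 0.0372 F [-0.8 -0.5 -2. ]
```

Emit:
arm_command(targets=[-0.011,0,-0.006,0,-0.46,0.07,0,0,0,0,0.35,0,0,0,0,0,0,0.22,0,0,0,0,0,0,0,0,0,0])

```text
time: 27.9
ee_pos: [0.6278, 0.0146, 0.036]
eef_rot: [0.707, -0.001, -0.707, -0.001]
ft_force: [0.2, -0.6, -0.2]
width: 0.037
```

```bash
python3 -c "
from h import *
rel([.627,.017,.036])"
```

```text
t 27.9 p [627.8  14.6  36. ] turn [-0.003 -0.    -0.   ] shift [ 0.   -0.1   0.03] w 0.037 F [ 0.2 -0.6 -0.2]
```

Emit:
arm_command(targets=[0,0,0,0,0,0,0.58,0,0,0,0,0,0,0.58,0,0,0,0,0,0,0.58,0,0,0,0,0,0,0.58,0,0,0,-0.5,0,0,0.58,0,0,0,-1,0,0,0.6,0,0,0,-1,0,0,0.6,0,0,0,-1,0,0,0.6,0,0,0,-0.5,0,0.8,0.6,0,0,0,0,0,1,0.6,0,0,0,0,0,1,0.6,0,0,0,0,0,1,0.6])

```text
time: 28.9
ee_pos: [0.5351, 0.0162, 0.1502]
eef_rot: [0.711, -0.0, -0.703, -0.001]
ft_force: [-0.3, 0.8, 1.0]
width: 0.0522
```

Emit:
arm_command(targets=[0,0,0,0,0,1,0.6,0,0,0,0,0,1,0.6,0.13,0,0,0,0,0.7,0.6,0.12,0,0,0,0,0,0.6,0.1,0,0,0,0,0,0.6,0,0,0,0,0,0,0.6])

```text
time: 29.4
ee_pos: [0.461, 0.0167, 0.1569]
eef_rot: [0.707, -0.101, -0.693, -0.101]
ft_force: [-0.5, 0.6, 0.4]
width: 0.0522
```

```bash
python3 -c "
from h import *
rel([.465,.0085,.06],-106.7)
cv2.imwrite('pics/w5.png',camera('wrist')[:,:,::-1])"
```

```text
t 29.4 p [461.   16.7 156.9] turn [ 0.007 -0.024  0.003] shift [ 3.88  0.28 -0.17] w 0.0522 F [-0.5  0.6  0.4]
```

View pics/w5.png

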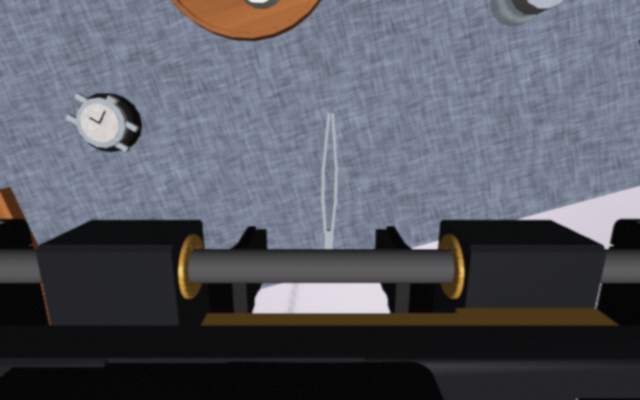

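```bash
python3 -c "
from h import *
s=read_state();P=(s['ee_pos'],s['eef_rot'])
A=[back('wrist',p,.006,P) for p in [(330.5,114),(329.5,180),(328.5,243)]]
for a in A: print(a.round(4))
d=A[0]-A[2];print(np.degrees(np.arctan2(d[1],d[0])))"
```

```text
[ 0.521  -0.0083  0.006 ]
[0.4698 0.0071 0.006 ]
[0.4168 0.0231 0.006 ]
-16.781561616549453
```

Emit:
arm_command(targets=[0.007,-0.024,0,0.5,0.28,-0.17,0.6,0,0,0,0.8,0,0,0.6,0,0,0,0.8,0,0,0.6,0,0,0,0.8,0,0,0.6,0,0,0,0.8,0,0,0.6,0,0,0,0.3,0,0,0.6,0,0,0,0,0,0,0.6])

```text
time: 30.03
ee_pos: [0.4691, 0.0096, 0.0589]
eef_rot: [0.704, -0.091, -0.698, -0.094]
ft_force: [-0.2, 0.1, 0.5]
width: 0.0521
```

```bash
python3 -c "
from h import *
rel([.4653,.0085,.026],-106.7)"
```

```text
t 30.03 p [469.1   9.6  58.9] turn [ 0.035 -0.012  0.007] shift [1.31 0.09 0.15] w 0.0521 F [-0.2  0.1  0.5]
```

Emit:
arm_command(targets=[0.035,-0.012,0.007,0.3,0.09,0.15,0.6,0,0,0,0.45,0,0,0.6,0,0,0,0.3,0,0,0.6,0,0,0,0,0,0,0.6])

```text
time: 30.37
ee_pos: [0.4675, 0.0087, 0.0342]
eef_rot: [0.701, -0.1, -0.699, -0.101]
ft_force: [0.4, 0.3, -0.5]
width: 0.0523
```

```bash
python3 -c "
from h import *
rel([.4653,.0085,.026],-106.7)"
```

```text
t 30.37 p [467.5   8.7  34.2] turn [ 0.008 -0.004  0.002] shift [0.33 0.03 0.08] w 0.0523 F [ 0.4  0.3 -0.5]
```

Emit:
arm_command(targets=[0.008,-0.004,0,0.33,0.03,0.08,0.6,0,0,0,0,0,0,0.6,0,0,0,0,0,0,0,0,0,0,0,0,0,0,0,0,0,0,0,0,0,0,0,0,0,0,0,0,0,0,0,0,0,0,0,0,0,0,0,0,0,0,0,0,0,0,0,0,0,0,0,0,0,0,0,0,0,0,0,0,0,0,0,0,0,0,0,0,0,0], newtons=20)

```text
time: 31.37
ee_pos: [0.4671, 0.0087, 0.0274]
eef_rot: [0.701, -0.101, -0.698, -0.103]
ft_force: [0.5, 0.2, 0.2]
width: 0.0126
```

```bash
python3 -c "
from h import *
rel([.450,.310,.12],-90)"
```

```text
t 31.37 p [467.1   8.7  27.4] turn [-0.369 -0.005  0.002] shift [ -3.69 -11.36   4.09] w 0.0126 F [0.5 0.2 0.2]
```

Emit:
arm_command(targets=[0,0,0,-0.5,0,0,0,0,0,0,-0.9,0,0,0,0,0,0,-1,0,0,0,0,0,0,-1,0,0,0,-0.13,0,0,-0.8,0,0,0,-0.12,0,0,0,0,0,0,-0.12,0,0,0,-0.5,0,0,0,0,0,0,-1,0,0,0,0,0,0,-1,0,0,0,0,0,0,-1,0,0,0,0,0,0,-1,0,0,0,0,0,0,-1,0,0])

```text
time: 32.37
ee_pos: [0.4661, 0.1449, 0.1377]
eef_rot: [0.708, 0.001, -0.706, 0.002]
ft_force: [0.0, 0.2, 0.1]
width: 0.0122
```

```bash
python3 -c "
from h import *
rel([.450,.310,.12],-90)"
```

```text
t 32.37 p [466.1 144.9 137.7] turn [ 0.006 -0.005 -0.001] shift [ 0.7  -6.61  0.61] w 0.0122 F [0.  0.2 0.1]
```

Emit:
arm_command(targets=[0,0,0,0,-1,0.1,0,0,0,0,0,-1,0.1,0,0,0,0,0,-1,0.1,0,0,0,0,0,-1,0.1,0,0,0,0,0,-1,0.1,0,0,0,0,0,-0.8,0,0,0,0,0,0,0,0,0])

```text
time: 32.95
ee_pos: [0.4497, 0.3019, 0.1378]
eef_rot: [0.708, 0.004, -0.706, 0.003]
ft_force: [-0.1, 0.3, 0.0]
width: 0.0119
```

```bash
python3 -c "
from h import *
rel([.450,.310,.06],-90)
cv2.imwrite('pics/w6.png',camera('wrist')[:,:,::-1])
cv2.imwrite('pics/s6.png',cv2.resize(camera('side')[0:300,60:460],None,fx=2,fy=2)[:,:,::-1])"
```

```text
t 32.95 p [449.7 301.9 137.8] turn [ 0.012 -0.005  0.002] shift [ 3.11 -0.32 -0.01] w 0.0119 F [-0.1  0.3  0. ]
```

View pics/w6.png

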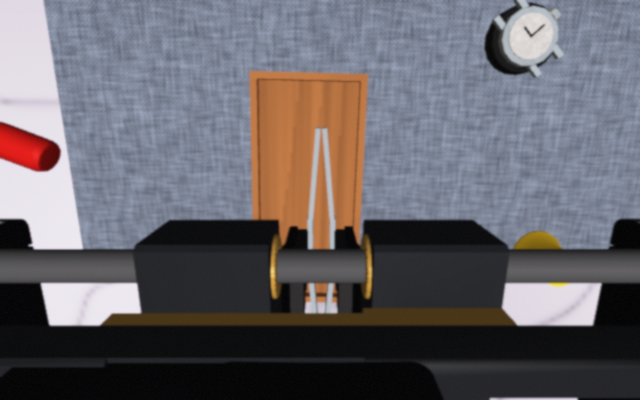

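View pics/s6.png

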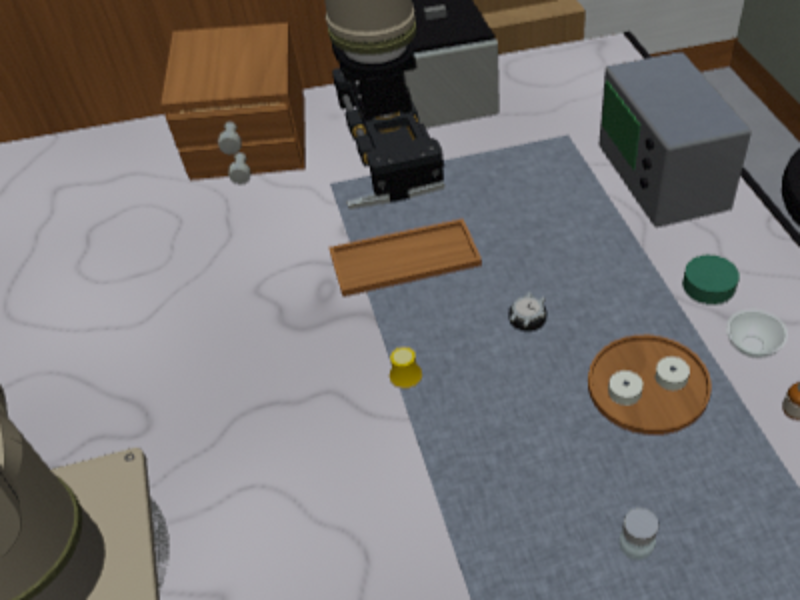

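Emit:
arm_command(targets=[0.012,-0.005,0,0.5,-0.32,0,0,0,0,0,0.7,0,0,0,0,0,0,0.8,0,0,0,0,0,0,0.8,0,0,0,0,0,0,0.5,0,0,0,0,0,0,0,0,0,0])

```text
time: 33.55
ee_pos: [0.4545, 0.2979, 0.0524]
eef_rot: [0.708, -0.006, -0.706, -0.003]
ft_force: [-0.9, -0.7, 0.1]
width: 0.0124
```

```bash
python3 -c "
from h import *
rel([.450,.310,.0325],-90)"
```

```text
t 33.55 p [454.5 297.9  52.4] turn [-0.016 -0.004 -0.006] shift [ 0.79 -0.48  0.19] w 0.0124 F [-0.9 -0.7  0.1]
```

Emit:
arm_command(targets=[-0.016,-0.004,-0.006,0,-0.48,0.19,0,0,0,0,0.4,0,0,0,0,0,0,0.25,0,0,0,0,0,0,0,0,0,0])

```text
time: 33.88
ee_pos: [0.4511, 0.3101, 0.0369]
eef_rot: [0.708, -0.0, -0.707, -0.001]
ft_force: [-1.4, -0.2, -0.0]
width: 0.0123
```

```bash
python3 -c "
from h import *
rel([.450,.310,.0325],-90)"
```

```text
t 33.88 p [451.1 310.1  36.9] turn [-0.002 -0.002  0.001] shift [0.18 0.01 0.04] w 0.0123 F [-1.4 -0.2 -0. ]
```

Emit:
arm_command(targets=[0,0,0,0.16,0,0,0,0,0,0,0,0,0,0,0,0,0,0,0,0,0.3,0,0,0,0,0,0,0.3,0,0,0,0,0,0,0.3,0,0,0,-0.4,0,0,0.3,0,0,0,-0.9,0,0,0.3,0,0,0,-1,0,0,0.3,0,0,0,-1,0,0,0.3,0,0,0,-1,0,0,0.3,0,0,0,-1,0,0,0.3,0,0,0,0,0,0,0.3])

```text
time: 34.88
ee_pos: [0.4502, 0.3105, 0.1762]
eef_rot: [0.708, 0.001, -0.706, -0.001]
ft_force: [0.9, 1.0, 0.4]
width: 0.0263
```

```bash
python3 -c "
from h import *
rel([.450,.310,.15],-90)
cv2.imwrite('pics/s7.png',camera('side')[:,:,::-1])
cv2.imwrite('pics/w7.png',camera('wrist')[:,:,::-1])
cv2.imwrite('pics/t7.png',camera('top')[:,:,::-1])"
```

```text
t 34.88 p [450.2 310.5 176.2] turn [ 0.001 -0.003  0.003] shift [1.05 0.02 0.01] w 0.0263 F [0.9 1.  0.4]
```

View pics/s7.png

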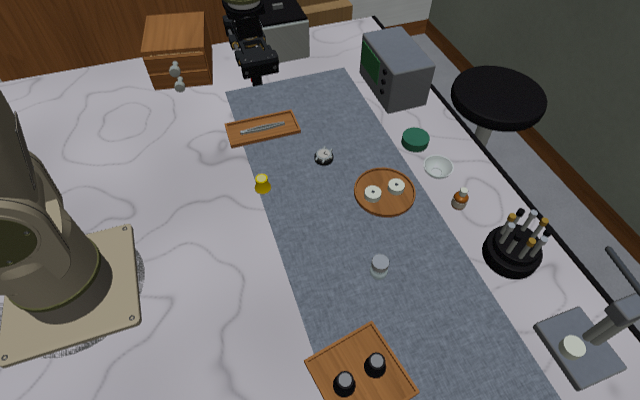

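View pics/w7.png

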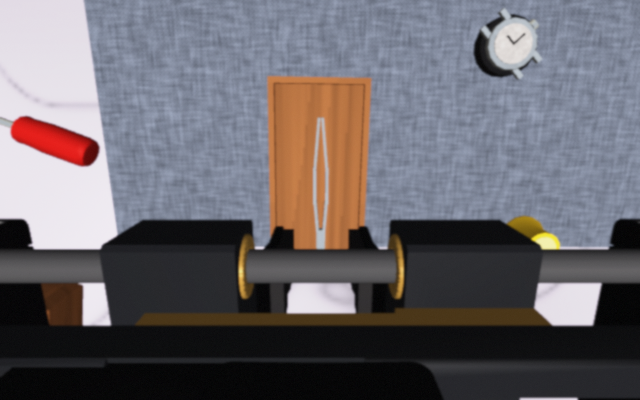

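View pics/t7.png

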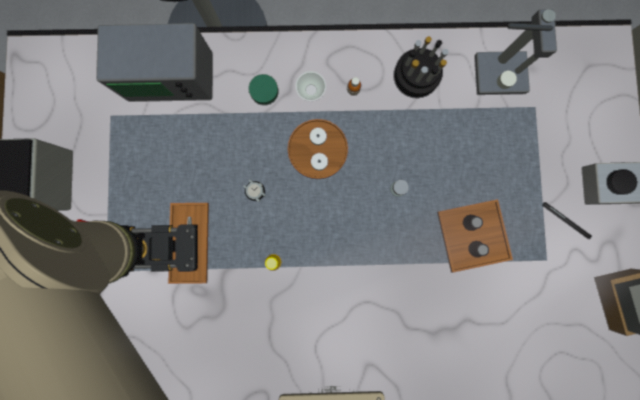

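All five are in place: tweezers at about (262,128) in the side view, dies at (318,135) and (319,161), and loupes at (473,222) and (479,249) in the top view. The jar (401,187) and watch (255,190) haven't moved. I'll hand in.

```bash
python3 -c "
from h import *
print(close_job())"
```

```text
the job is handed in; nothing more can be done
None
```

The bench is tidied and the job was handed in at about 35 s of the 120 s allowed. I worked in the order asked: both loupes, then both dies, then the tweezers.

- **Final pictures (side, wrist, top):** both loupes stand upright in the square tray about 60 mm apart. Both dies lie flat in the round dish about 58 mm apart, and the tweezers lie flat along the middle of the long tray. The jar, the watch and the yellow look-alike are at their starting pixel positions. The gripper was empty and raised to about 0.18 m.
- **Grasps:** the finger openings matched the parts at about 27.5, 37 and 12.5 mm, against true sizes of 28, 38 and 13 mm. Force readings at the end of each move stayed under about 2.5 N.
- **Resting on the floor:** each part was released at its grasp height plus the 5 mm tray floor, so any drop was about 1 mm. I judged that they rest on the floor from these heights and the pictures, with no separate measurement.
- **Disagreements:** the brief says the long tray's length runs roughly along world y, but the cameras show it along world x, so I followed the cameras. The arm drifted up to about 14 mm sideways on the long descents, and I corrected this before every grasp and release.

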